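Date a box of leftovers for the fridge

TASK

Get the box of leftovers ready for the fridge without picking it up or pushing it about: press the small white vent flap on its lid down shut, and with a fingertip flick the black-rimmed use-by dial round, click by click, until its pointer shows the day three days after the day at the pointer of the grey-rimmed made-on dial. Each click clockwise is one day on. Leave the made-on dial and everything else alone.

Things in the scene. Friction and masses are not known exactly. Their poses are not given: they have to be found in the camera images.
- food_box: Low food box, 154 x 204 mm, 0.9 kg, pale tub, blue-grey clip lid, loose on the board over the sink. Origin: centre of its underside; x across its short side to the far side (away from the robot, within 35 degrees), y along it to the left, z up. Lid flat, 66 mm above the origin; on it two upright-axis day dials (left made-on, right use-by) and a vent flap. Slides if pushed with 4 N or more.
- use_day (a joint): Use-by dial, the one to set: black thumbwheel with a white face. Value in rad, positive clockwise seen from above (its edge nearest the robot then goes left, box +y): 0 = blue at the pointer, 0.898 a day. Clockwise, the days come to the pointer in the order blue, yellow, red, brown, green, orange, black, then blue again. Turns endlessly both ways; a spring ball pulls it to the nearest day.
- made_day (a joint): Made-on dial, already set, not to be touched: the same thumbwheel with a grey rim, same colours, order, pointer and values (0 = blue, 0.898 rad a day, positive clockwise). It shows blue, yellow or red.
- vent_flap (a joint): White vent flap, 34 mm wide, 30 mm long, 4 mm thick, hinged along the lid's far edge at x = 63, y = 0 mm of the box, 69 mm above its origin. Shut, it lies flat and its free edge points to the dials. Value: opening angle in rad, 0 = shut, grows as the free edge rises. It stays where it is left; about 1 N at its middle moves it.
- use_centre (a point): On the use-by dial's axis, at the top of its face; at (-20, -50, 79.5) mm of the box. The dial is 12 mm thick with a 1.5 mm gap to the lid. Seven round lobes, radius 6 mm, centred 36 mm from the axis (outermost 42), valleys down to 33; a coloured dot in line with each lobe. In a click one lobe points at the pointer, and a valley faces the near side. About 1.5 N at a lobe turns it out of a click.
- use_pointer (a point): Tip of the use-by dial's pointer, a small white arrowhead on the lid at the dial's far side, 47 mm from its axis (box +x); the dot next to it is the day shown
- made_centre (a point): On the made-on dial's axis, at the top of its face; at (-20, 50, 79.5) mm of the box; made like the use-by dial
- made_pointer (a point): Tip of the made-on dial's pointer, an arrowhead like the other's
- vent_centre (a point): Middle of the flap's top when it is shut, at (48, 0, 71) mm of the box
- made_dial: The made-on dial's disc with its grey lobes, 84 mm across the lobes, 12 mm thick; origin on its axis at its underside; it turns with the dial
- sink_board: Beech board laid across the sink, fixed, 450 x 440 x 20 mm; origin: centre of its underside; x away from the robot
- salt: Steel-capped glass shaker, 44 mm across, 89 mm high, on the right of the board; origin: centre of its underside
- pepper: A second shaker like it, further back
- bowl: Clear glass bowl, 117 mm across, 50 mm high, at the back right of the board; origin: centre of its underside
- flask: Clear conical glass flask, 69 mm across, 105 mm high, at the back of the board; origin: centre of its underside
- spoon_rest: Small oval blue and white dish, 38 x 68 x 16 mm, at the back left of the board; origin: centre of its underside
- tall_jar: Storage jar with a grey lid, 104 mm across, 198 mm high, on the worktop at the back left; origin: centre of its underside
- short_jar: Storage jar, 100 mm across, 183 mm high, on the worktop at the left; origin: centre of its underside
- stopper: Cork stopper, 26 mm across, 31 mm high, on the worktop at the left; origin: centre of its underside

How it is judged:
By the outcome, as a careful person would: the job done as asked, in the order asked, and still so for the second after the job is handed in, with the robot touching nothing.
It also fails if it takes over 51 s, if anything falls off the work surface, if the arm or the gripper's body presses on something with over 40 N, if the wrist force passes 120 N, or if a joint passes its speed limit or range.

ROBOT

A 6-joint arm with a two-finger parallel gripper is mounted at the origin on a cart in front of the work surface, level with it; the furniture and walls round the work are solid. World frame = base frame: x ahead of the robot, y to its left, z up, the work surface at z = 0. Lengths are in m, angles in rad, forces in N, time in s.
With the tool pointing down it reaches from about 0.3 to 0.775 m from the base axis. Payload 14.6 kg.
Tool frame: the origin (TCP) lies at the very end of the fingers, on their centre line; the grasp point (between the pads) lies 19 mm behind it; y points along the fingers, z is the direction in which the jaws open and shut, and the axes are right-handed (so a half turn about y gives the same grasp; the last joint's range is limited). The gripper opens to 94 mm and grips with 3 to 60 N. Pads are 16 mm wide; open, the fingers measure 119 mm over their backs; the gripper's body (75 mm by 177 mm) begins 78 mm behind the grasp point.
Start: joints at [-1.22, 0.3, 1.521, -0, 1.321, -0.067], TCP at [0.223, -0.503, 0.205] pointing down, gripper open.
Joint ranges: [-3.03, 3.03], [-0.79, 2.21], [0.23, 2.52], [-1.04, 4.18], [0, 3.07], [-2.55, 2.55]. Speed limits (rad/s): [2.22, 2.22, 2.57, 3.14, 3.14, 3.14].

INTERFACE

Orientations are given as [roll, pitch, yaw] about the fixed x, y, z axes, in that order (R = Rz(yaw) Ry(pitch) Rx(roll)).
In Python, from station import get_obs, camera, job gives the robot as it stands.
- The arm moves only by the tool step_arm, never from a script. Its argument "targets" is a list of rows, each a list of 6 numbers: the shift along the tool's x, y, z in mm, then the turn, a rotation vector about the tool's x, y, z in degrees. In form: [[dx, dy, dz, rx, ry, rz], ...]. A call has 1 to 12 rows; each row shifts and turns the commanded pose from where the row before left it, along the tool's axes as they then stand; what a row does not reach is not made up. A row lasts 1/8 s, in which the tool goes at most 62.5 mm and 10.7 degrees, less where a joint would pass 70% of its speed; a pose out of reach is approached as far as the arm can. A call is refused whole if a number of a shift passes 62.5 or a number of a turn 10.7, either way. A call with a gripper value outside its range is refused whole. "gripper" is the opening, from -1 (shut) to 1 (fully open), set as the call begins (left out, the last holds). The fingers move at their own pace and stop on an object; "squeeze" is the grip in N (left out, the last holds). Time passes only in rows, so rows that do not move let the fingers close. It gives the time, the measured TCP pose, the force and the opening at its end, in the units of the state.
- get_obs(): the state, without advancing time (a new reading comes with each control period).
- camera(name): name is "scene" or "top" or "wrist"; returns a dict with "pixels" (384x512x3 uint8, red, green, blue), "intrinsics" (3x3 intrinsics, pixels), "R" (3x3) and "t" (3): a world point X has camera coordinates R X + t; the wrist camera has in their place "tool_from_camera" (4x4, takes a point from camera to tool coordinates, whose origin is the TCP and whose axes are the tool frame's). Camera axes: x right, y down, z forward; pixel columns grow to the right and rows downward; lengths in m; the calibration is good to about 2 mm. A picture is of the moment at which its call begins: read the wrist's pose just before it. There is no depth.
- job.hand_in(): hands the job in, once; it reports no verdict.
The state is a dict: "time_s": time; "qpos": joint angles; "joint_vel": joint speeds; "tau": joint torques, N m; "ee_pos": TCP position; "eef_rot": TCP orientation; "force": force on the tool from outside, world axes, zero at the start; "moment": the same for the moment, N m; "grip_width": finger opening in m.
Only numpy, scipy, OpenCV 4.12 (cv2) and the standard library are available. Lean on these libraries where they do the work, as an engineer would, in place of code of your own. Each camera call takes 0.05 s, during which the arm holds its last target.

## Working session

There is one attempt and no reset: what is moved stays moved. The work goes in short steps, Python scripts to look and compute and a tool call to move; the robot and the scene stay as the last step left them, time stands still between calls to the robot, and variables do not carry over. Pictures are saved under pics/ and viewed, and the job is handed in when it is done.

Besides the shell and the picture viewer there is one more tool, called by a JSON object that holds its "op" and its "data", one argument or row to a line. step_arm: Moves the arm, as the interface text tells. Its arguments: {"type":"object","properties":{"targets":{"type":"array","items":{"type":"array","items":{"type":"number"}}},"gripper":{"type":"number"},"squeeze":{"type":"number"}},"required":["targets"]}

```bash
mkdir -p pics; ls; python3 - <<'E'
from station import get_obs, camera
import cv2,pickle
o=get_obs();print(o)
for n in ["scene","top","wrist"]:
    c=camera(n);pickle.dump(c,open(f"{n}0.pkl","wb"));cv2.imwrite(f"pics/{n}0.png",cv2.resize(c["pixels"][:,:,::-1],None,fx=1.5,fy=1.5,interpolation=cv2.INTER_CUBIC))
    print({k:v for k,v in c.items() if k!="pixels"})
E
```

```text
pics
{'time_s': 0.0, 'qpos': array([-1.21960869e+00,  3.00478247e-01,  1.52162078e+00,  2.49730052e-05,
        1.32071701e+00, -6.66255740e-02]), 'joint_vel': array([-0.00071117, -0.00053872, -0.00042754, -0.00179914, -0.00037608,
        0.00101671]), 'tau': array([-5.08915873e-04, -5.31813526e+01, -3.52738559e+01,  7.08053727e-02,
        2.44317355e-02, -1.04346250e-04]), 'ee_pos': array([ 0.22306201, -0.50242498,  0.20486563]), 'eef_rot': array([-1.57201539e+00,  1.05583264e-04, -2.72378570e+00]), 'force': array([-0.79210574, -0.61873079,  0.30657468]), 'moment': array([0.02700862, 0.01082958, 0.02432996]), 'grip_width': 0.09373303162786778}
{'intrinsics': array([[431.15079057,   0.        , 262.38332555],
       [  0.        , 431.15079057, 191.77028434],
       [  0.        ,   0.        ,   1.        ]]), 'R': array([[-0.88599961, -0.46358653, -0.00960264],
       [-0.28926144,  0.56878062, -0.76994573],
       [ 0.36239826, -0.67939395, -0.63803712]]), 't': array([0.46240076, 0.42570425, 0.93949688])}
{'intrinsics': array([[402.71281813,   0.        , 255.81267777],
       [  0.        , 402.71281813, 187.49995757],
       [  0.        ,   0.        ,   1.        ]]), 'R': array([[ 0.01042896, -0.99993418, -0.00478332],
       [-0.99035362, -0.00966782, -0.13822534],
       [ 0.13817   ,  0.00617873, -0.99038925]]), 't': array([-0.07091138,  0.62092452,  1.12831532])}
{'intrinsics': array([[277.24699198,   0.        , 255.10362589],
       [  0.        , 277.24699198, 187.70349101],
       [  0.        ,   0.        ,   1.        ]]), 'tool_from_camera': array([[-3.04468956e-04,  9.61012263e-01,  2.76505583e-01,
        -7.98497499e-02],
       [-1.63630871e-04, -2.76505640e-01,  9.61012281e-01,
        -1.78481832e-01],
       [ 9.99999940e-01,  2.47353556e-04,  2.41438658e-04,
         4.88966652e-04],
       [ 0.00000000e+00,  0.00000000e+00,  0.00000000e+00,
         1.00000000e+00]])}
```

View pics/top0.png

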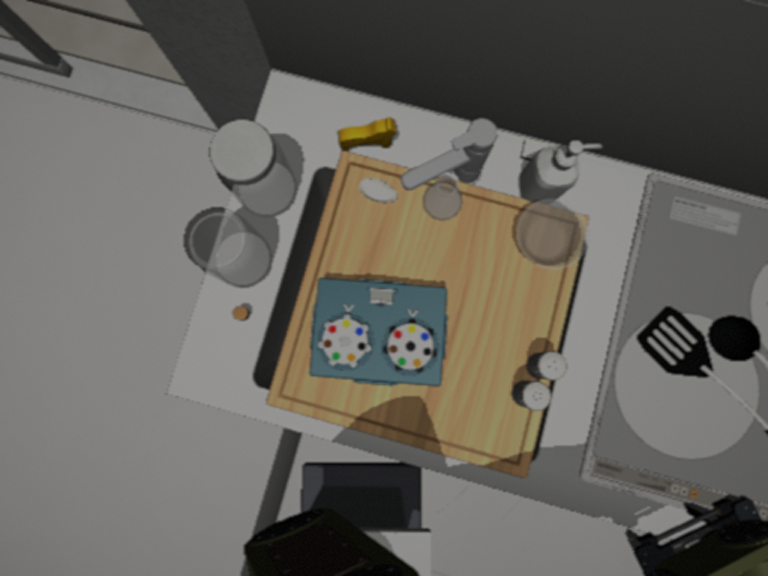

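View pics/scene0.png

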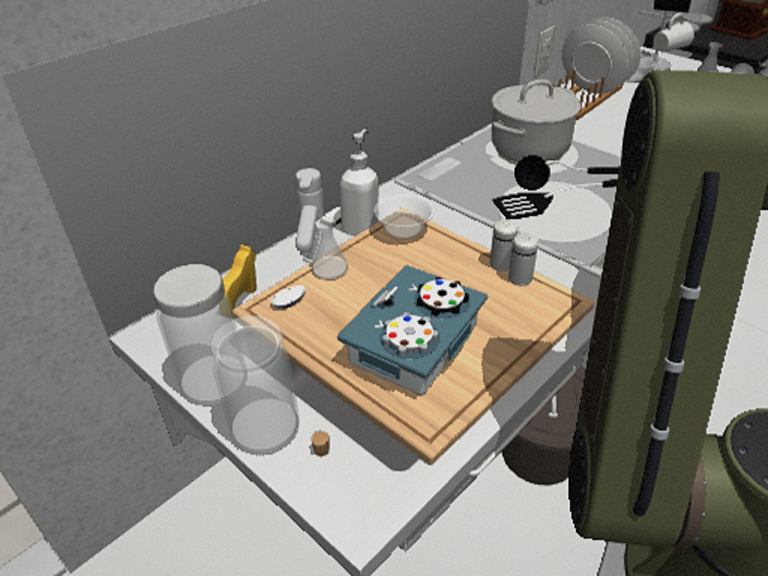

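View pics/wrist0.png

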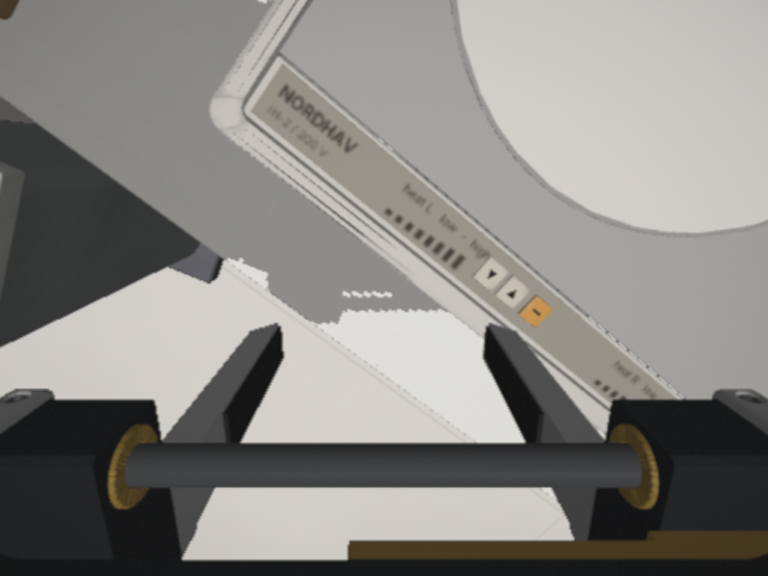

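The top view shows the box at about (310–447, 278–385) in the 1.5x picture. The grey-rimmed dial is at (345,341) and the black-rimmed one at (410,345), with the flap at (381,296). I'll zoom in on both views.

```bash
python3 - <<'E'
import cv2,pickle
c=pickle.load(open("top0.pkl","rb"))["pixels"][:,:,::-1]
cv2.imwrite("pics/topz.png",cv2.resize(c[180:262,200:304],None,fx=7,fy=7,interpolation=cv2.INTER_CUBIC))
c=pickle.load(open("scene0.pkl","rb"))["pixels"][:,:,::-1]
cv2.imwrite("pics/scz.png",cv2.resize(c[170:268,220:332],None,fx=6,fy=6,interpolation=cv2.INTER_CUBIC))
E
```

```text
(no output)
```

View pics/topz.png

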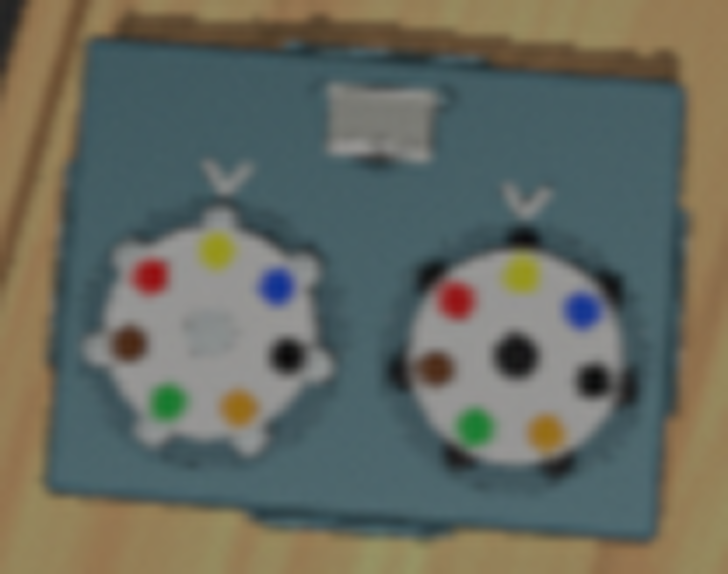

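View pics/scz.png

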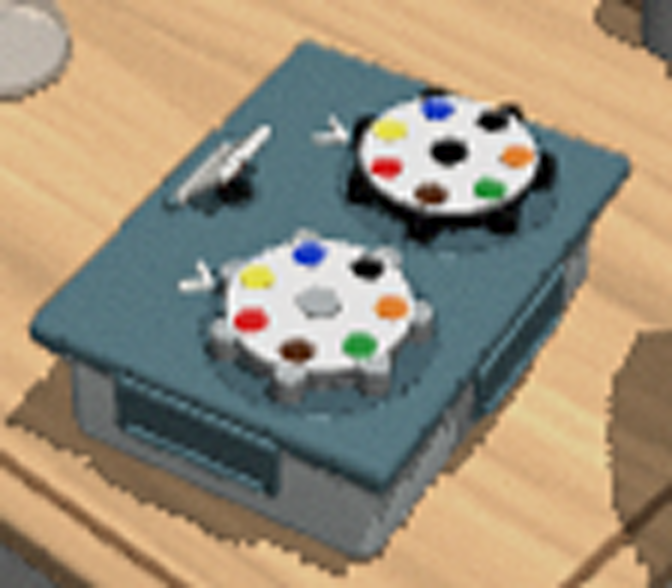

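Both dials show yellow, so the target is green, three clicks clockwise. The flap stands open. I'll triangulate the dots from the top and scene views to get the box pose.

```bash
cat > h.py <<'E'
import cv2,pickle,numpy as np
def P(c): return c["intrinsics"]@np.c_[c["R"],c["t"]]
RNG={'blue':((112,120,60),(128,255,255)),'yellow':((26,120,80),(34,255,255)),'red':((174,120,80),(180,255,255)),
'green':((50,120,50),(75,255,255)),'orange':((15,170,100),(22,255,255))}
def dots(c,roi):
    x0,y0,x1,y1=roi
    k=4
    im=cv2.resize(c["pixels"][y0:y1,x0:x1],None,fx=k,fy=k,interpolation=cv2.INTER_CUBIC)
    hsv=cv2.cvtColor(im,cv2.COLOR_RGB2HSV);out={}
    for n,(a,b) in RNG.items():
        m=cv2.inRange(hsv,np.array(a),np.array(b))
        if n=='red': m|=cv2.inRange(hsv,np.array((0,150,80)),np.array((3,255,255)))
        N,l,s,ce=cv2.connectedComponentsWithStats(m)
        o=sorted([(s[i,4],(ce[i]+.5)/k-.5+np.array([x0,y0])) for i in range(1,N) if s[i,4]>60],key=lambda t:-t[0])[:4]
        out[n]=o
    return out
def ray(c,uv,z,R=None,t=None):
    R=c["R"] if R is None else R; t=c["t"] if t is None else t
    d=R.T@np.linalg.inv(c["intrinsics"])@np.array([uv[0],uv[1],1.]); o=-R.T@t
    return o+d*(z-o[2])/d[2]
E
python3 - <<'E'
from h import *
T=pickle.load(open("top0.pkl","rb"));S=pickle.load(open("scene0.pkl","rb"))
for c,r in ((T,(200,180,304,262)),(S,(220,170,332,268))):
    for n,o in dots(c,r).items(): print(n,[(int(a),p.round(2)) for a,p in o])
E
```

```text
blue [(255, array([282.8 , 223.91])), (245, array([239.14, 220.48]))]
yellow [(264, array([274.08, 218.78])), (247, array([230.51, 215.36]))]
red [(200, array([264.75, 222.46])), (194, array([221.16, 219.  ]))]
green [(227, array([267.38, 240.6 ])), (207, array([223.52, 237.03]))]
orange [(139, array([233.67, 237.85])), (139, array([277.56, 241.38]))]
blue [(222, array([271.  , 211.92])), (200, array([292.24, 187.75]))]
yellow [(220, array([262.37, 215.88])), (169, array([284.59, 191.26]))]
red [(210, array([261.23, 223.  ])), (157, array([283.89, 197.52]))]
green [(211, array([279.45, 227.16])), (158, array([301.  , 201.19]))]
orange []
```

```bash
python3 - <<'E'
from h import *
from scipy.optimize import least_squares
T=pickle.load(open("top0.pkl","rb"));S=pickle.load(open("scene0.pkl","rb"))
dt=dots(T,(200,180,304,262));ds=dots(S,(220,170,332,268))
order=['blue','yellow','red','brown','green','orange','black']
pts=[]
for n in ['blue','yellow','red','green']:
    a=sorted([p for _,p in dt[n]],key=lambda p:p[0]);b=sorted([p for _,p in ds[n]],key=lambda p:p[0])
    for k,d in ((0,'made'),(1,'use')):
        X=cv2.triangulatePoints(P(T),P(S),a[k],b[k])[:,0];X=X[:3]/X[3];pts.append((d,n,X));print(d,n,(X*1e3).round(1))
def model(p,d,n):
    x,y,z,yaw,r,um,uu=p
    c=np.array([-.020,.05 if d=='made' else -.05])
    i=order.index(n); v=(um if d=='made' else uu)
    a=i*2*np.pi/7-v   # ccw angle from box +x toward +y (left)
    q=c+r*np.array([np.cos(a),np.sin(a)])
    return np.array([x+np.cos(yaw)*q[0]-np.sin(yaw)*q[1],y+np.sin(yaw)*q[0]+np.cos(yaw)*q[1],z])
f=lambda p:np.concatenate([model(p,d,n)-X for d,n,X in pts])*1e3
s=least_squares(f,[.5,0,.1,0,.027,.9,.9]);print(s.x,'rms',np.sqrt(np.mean(s.fun**2)));p=s.x
np.save("fit.npy",p)
C,Sn=np.cos(p[3]),np.sin(p[3])
for nm,q in dict(use=(-.02,-.05),made=(-.02,.05),vent=(.048,0)).items():
    print(nm,p[0]+C*q[0]-Sn*q[1],p[1]+Sn*q[0]+C*q[1])
# single-view fits at z=.0995
for c,d0 in ((T,dt),(S,ds)):
    for k,d in ((0,'made'),(1,'use')):
        print(d,np.mean([ray(c,sorted([q for _,q in d0[n]],key=lambda q:q[0])[k],.0995) for n in ['blue','yellow','red','green']],0).round(4))
print('jars',ray(T,(228/1.5,240/1.5),.183).round(3),ray(T,(245/1.5,150/1.5),.198).round(3))
E
```

```text
made blue [512.  -28.8 280.7]
use blue [ 505.3 -128.5  280.6]
made yellow [523.5  -8.8 280.3]
use yellow [ 516.5 -108.7  280.1]
made red [515.   12.5 280.3]
use red [508.  -87.4 280.1]
made green [474.1   6.2 280.4]
use green [467.2 -93.6 280. ]
[ 0.5135757  -0.058249    0.28031106 -0.06888582  0.02645573  0.89923741
  0.89950557] rms 0.13755978345252065
use 0.4901815693105896 -0.10675379109092392
made 0.49706470498248295 -0.0069909601200542695
vent 0.5614618622067277 -0.06155290786237659
made [0.5152 0.0084 0.0995]
use [ 0.5069 -0.111   0.0995]
made [ 0.5934 -0.1756  0.0995]
use [ 0.5845 -0.3029  0.0995]
jars [0.671 0.204 0.183] [0.827 0.177 0.198]
```

The triangulation puts the dial faces at z=0.280, although the text says the work surface is at 0. The fit is very consistent, with 100.0 mm between dials and a 0.14 mm rms. I'll check against other features before relying on it.

```bash
python3 - <<'E'
from h import *
T=pickle.load(open("top0.pkl","rb"));S=pickle.load(open("scene0.pkl","rb"))
for n,a,b in [('board LF',(345,153),(235,312)),('RF',(587,213),(403,212)),('RN',(530,473),(592,305)),('LN',(268,403),(432,460)),('stopper top',(240,312),(320,435)),('salt top',(536,394),(524,238)),('pep',(551,365),(505,227)),('worktop corner LN',(168,393),(362,572)),('worktop LF',(272,70),(112,340)),('shortjar rim',(217,238),(248,345)),('flap',(381,296),(384,296)),('spoonrest',(378,190),(288,296))]:
    X=cv2.triangulatePoints(P(T),P(S),np.array(a)/1.5,np.array(b)/1.5)[:,0];print(n,(X[:3]/X[3]*1e3).round(0))
print('campos',(-T["R"].T@T["t"]).round(3),(-S["R"].T@S["t"]).round(3))
E
```

```text
board LF [826.   4. 191.]
RF [ 721. -418.  182.]
RN [ 287. -309.  177.]
LN [397. 123. 191.]
stopper top [544. 170. 212.]
salt top [ 420. -295.  288.]
pep [ 463. -320.  282.]
worktop corner LN [409. 295. 173.]
worktop LF [986. 140. 172.]
shortjar rim [639. 175. 347.]
flap [567. -62. 277.]
spoonrest [754. -55. 211.]
campos [ 0.46  -0.072  1.203] [0.192 0.611 0.932]
```

```bash
python3 - <<'E'
from h import *
from scipy.spatial.transform import Rotation as Ro
T=pickle.load(open("top0.pkl","rb"));W=pickle.load(open("wrist0.pkl","rb"));S=pickle.load(open("scene0.pkl","rb"))
M=np.eye(4);M[:3,:3]=Ro.from_euler('xyz',[-1.57201539e+00,1.05583264e-04,-2.72378570e+00]).as_matrix();M[:3,3]=[0.22306201,-0.50242498,0.20486563]
G=np.linalg.inv(M@W["tool_from_camera"]);W["R"]=G[:3,:3];W["t"]=G[:3,3]
for n,a,b in [('orange',(693,494),(535,311)),('corner',(585,478),(222,118))]:
    for z in (0,.18): print(n,z,'top',ray(T,np.array(a)/1.5,z).round(3),'wrist',ray(W,np.array(b)/1.5,z).round(3))
    X=cv2.triangulatePoints(P(T),P(W),np.array(a)/1.5,np.array(b)/1.5)[:,0];print(n,(X[:3]/X[3]*1e3).round(0))
cv2.imwrite("pics/topr.png",cv2.resize(T["pixels"][270:384,380:512,::-1],None,fx=6,fy=6,interpolation=cv2.INTER_CUBIC))
E
```

```text
orange 0 top [ 0.223 -0.66   0.   ] wrist [ 0.229 -0.663  0.   ]
orange 0.18 top [ 0.258 -0.572  0.18 ] wrist [ 0.26  -0.573  0.18 ]
orange [ 277. -525.  277.]
corner 0 top [ 0.25  -0.455  0.   ] wrist [ 0.273 -0.329  0.   ]
corner 0.18 top [ 0.281 -0.398  0.18 ] wrist [ 0.284 -0.396  0.18 ]
corner [ 283. -396.  184.]
```

View pics/topr.png

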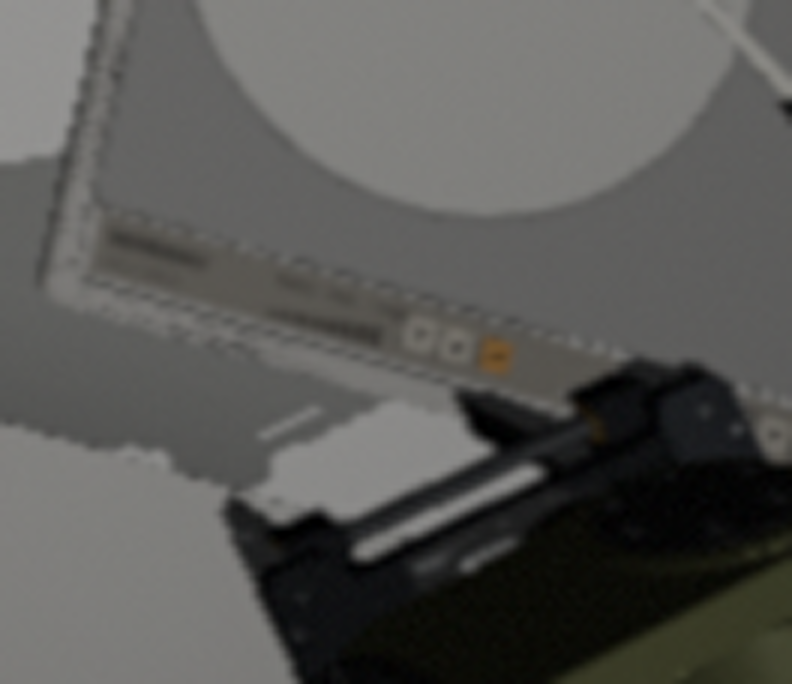

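The wrist camera agrees: the hob corner is at z≈0.184. So the worktop stands at z≈0.18 in base coordinates, the board top at 0.20 and the lid at about 0.267. I'll trust the measurement over the text. First I rise, turn the tool square to the box and close the fingers.

{"op": "step_arm", "data": {
  "targets": [
    [0,-55,0,0,0,0],
    [0,-55,0,0,0,0],
    [0,-55,0,0,0,0],
    [0,0,0,0,-10.4,0],
    [0,0,0,0,-10.4,0],
    [0,0,0,0,-10.4,0],
    [0,0,0,0,-10.4,0],
    [0,0,0,0,-10.4,0],
    [0,0,0,0,-10.1,0]
  ],
  "gripper": -1,
  "squeeze": 10
}}

```text
time_s: 1.27
ee_pos: [0.2231, -0.5026, 0.3702]
eef_rot: [-1.571, 0.001, -1.634]
force: [-0.4, -0.5, -0.2]
grip_width: 0.0075
```

{"op": "step_arm", "data": {
  "targets": [
    [-38.6,0,25.6,0,0,0],
    [-38.6,0,25.6,0,0,0],
    [-38.6,0,25.6,0,0,0],
    [-38.6,0,25.6,0,0,0],
    [-38.6,0,25.6,0,0,0],
    [-38.6,0,25.6,0,0,0],
    [-38.6,0,25.6,0,0,0],
    [-38.6,0,25.6,0,0,0],
    [-38.6,0,25.6,0,0,0],
    [-38.6,0,25.6,0,0,0],
    [-38.6,0,25.6,0,0,0],
    [-38.6,0,25.6,0,0,0]
  ]
}}

```text
time_s: 2.78
ee_pos: [0.5624, -0.0604, 0.3703]
eef_rot: [-1.571, -0.0, -1.64]
force: [-0.2, -0.3, 0.0]
grip_width: 0.0004
```

```bash
cat >> h.py <<'E'
from scipy.spatial.transform import Rotation as Ro
def wrist(name):
    from station import get_obs, camera
    o=get_obs();W=camera("wrist")
    M=np.eye(4);M[:3,:3]=Ro.from_euler('xyz',o["eef_rot"]).as_matrix();M[:3,3]=o["ee_pos"]
    G=np.linalg.inv(M@W["tool_from_camera"]);W["R"]=G[:3,:3];W["t"]=G[:3,3];W["M"]=M
    pickle.dump(W,open(name+".pkl","wb"));cv2.imwrite(f"pics/{name}.png",cv2.resize(W["pixels"][:,:,::-1],None,fx=1.5,fy=1.5,interpolation=cv2.INTER_CUBIC))
    return W,o
def shot(cam,name,roi,k):
    from station import camera
    c=camera(cam);pickle.dump(c,open(name+".pkl","wb"));x0,y0,x1,y1=roi
    cv2.imwrite(f"pics/{name}.png",cv2.resize(c["pixels"][y0:y1,x0:x1,::-1],None,fx=k,fy=k,interpolation=cv2.INTER_CUBIC));return c
def proj(c,X):
    q=c["R"]@np.asarray(X)+c["t"];q=c["intrinsics"]@q;return q[:2]/q[2]
E
python3 - <<'E'
from h import *
W,o=wrist("w1");print(o["time_s"],o["ee_pos"],o["force"])
print('tip px',proj(W,W["M"][:3,3])*1.5)
E
```

```text
2.775 [ 0.56236592 -0.0604294   0.37025475] [-0.23648451 -0.31589092  0.02014158]
tip px [383.85595299 340.42134759]
```

View pics/w1.png

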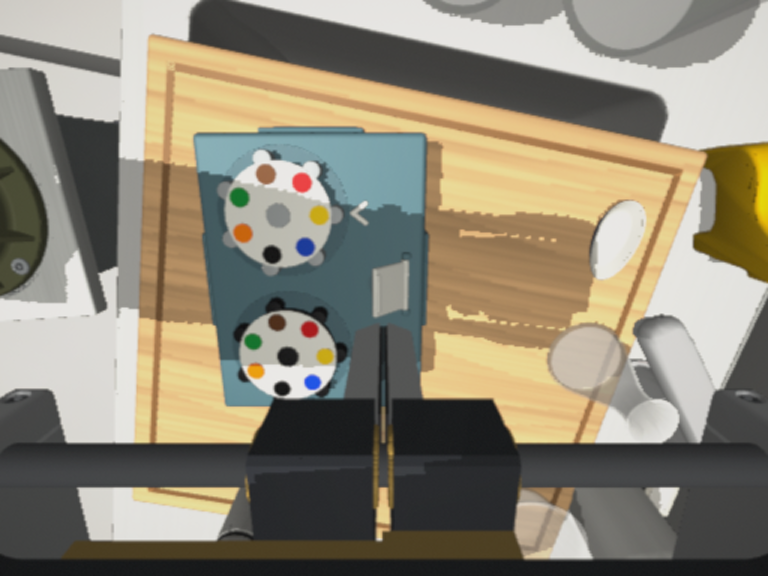

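The wrist view shows the flap open at (391,288), both dials, the fingertips at (384,330) and the tap spout at (660,345). Next I check the pose from this camera and the spout position.

```bash
cat >> h.py <<'E'
def ringfit(c,roi,z=.2803,names=('blue','yellow','red','green'),key=None,split=None):
    d=dots(c,roi);return d
order=['blue','yellow','red','brown','green','orange','black']
def solve(pts):
    from scipy.optimize import least_squares
    def model(p,d,n):
        x,y,yaw,um,uu=p
        q=np.array([-.020,.05 if d=='made' else -.05]);a=order.index(n)*2*np.pi/7-(um if d=='made' else uu)
        q=q+.02646*np.array([np.cos(a),np.sin(a)]);C,S=np.cos(yaw),np.sin(yaw)
        return np.array([x+C*q[0]-S*q[1],y+S*q[0]+C*q[1]])
    best=None
    for g in range(7):
        s=least_squares(lambda p:np.concatenate([model(p,d,n)-X[:2] for d,n,X in pts])*1e3,[.51,-.06,-.07,.898,.898*g])
        if best is None or s.cost<best.cost: best=s
    return best.x,np.sqrt(np.mean(best.fun**2))
def box2w(p,q):
    C,S=np.cos(p[2]),np.sin(p[2]);return np.array([p[0]+C*q[0]-S*q[1],p[1]+S*q[0]+C*q[1]])
E
python3 - <<'E'
from h import *
W=pickle.load(open("w1.pkl","rb"));T=pickle.load(open("top0.pkl","rb"));S=pickle.load(open("scene0.pkl","rb"))
for nm,c,roi,ax in (('W',W,(130,85,240,280),1),('T',T,(200,180,304,262),0),('S',S,(220,170,332,268),0)):
    d=dots(c,roi);pts=[]
    for n,o in d.items():
        o=sorted([q for _,q in o[:2]],key=lambda q:q[ax])
        if len(o)<2: print(n,'missing');continue
        for k,dd in ((0,'made'),(1,'use')): pts.append((dd,n,ray(c,o[k],.2803)))
    p,r=solve(pts);print(nm,p.round(4),'rms',round(r,2),'use',box2w(p,(-.02,-.05)).round(4),'vent',box2w(p,(.048,0)).round(4))
for a,b in [((405,183),(650,335)),((480,133),(735,415))]:
    X=cv2.triangulatePoints(P(T),P(W),np.array(a)/1.5,np.array(b)/1.5)[:,0];print((X[:3]/X[3]*1e3).round(0))
X=cv2.triangulatePoints(P(T),P(S),np.array((405,183))/1.5,np.array((303,252))/1.5)[:,0];print((X[:3]/X[3]*1e3).round(0))
cv2.imwrite("pics/w1z.png",cv2.resize(W["pixels"][170:240,220:300,::-1],None,fx=8,fy=8,interpolation=cv2.INTER_CUBIC))
E
```

```text
yellow missing
orange missing
W [ 0.5142 -0.0596 -0.0686  0.8984  0.8944] rms 0.26 use [ 0.4908 -0.1082] vent [ 0.5621 -0.0629]
T [ 0.5135 -0.0583 -0.0689  0.8974  0.8974] rms 0.08 use [ 0.4901 -0.1068] vent [ 0.5614 -0.0616]
orange missing
S [ 0.5136 -0.0583 -0.0701  0.898   0.8972] rms 0.2 use [ 0.4902 -0.1067] vent [ 0.5615 -0.0616]
[739. -99. 296.]
[ 852. -221.  233.]
[745. -98. 279.]
```

View pics/w1z.png

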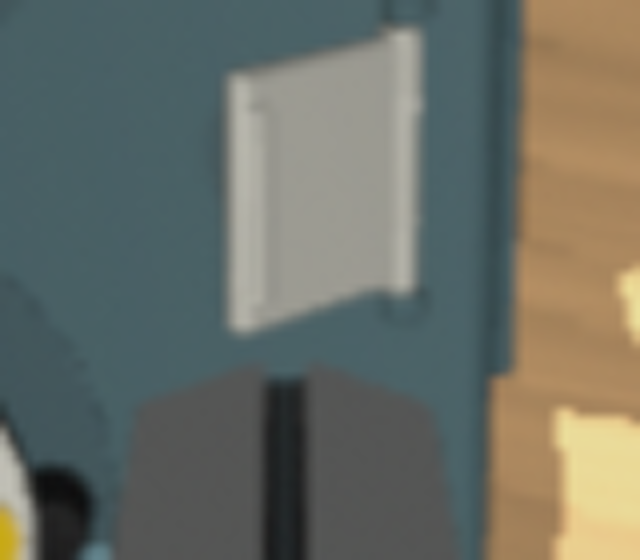

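The three cameras agree to about 1.3 mm. I'm above the flap now, so I descend slowly, stopping short at first.

{"op": "step_arm", "data": {
  "targets": [
    [1,20,-1,0,0,0],
    [1,20,-1,0,0,0],
    [0,20,-1,0,0,0],
    [0,10,0,0,0,0],
    [0,4,0,0,0,0],
    [0,4,0,0,0,0],
    [0,4,0,0,0,0],
    [0,4,0,0,0,0],
    [0,3,0,0,0,0],
    [0,3,0,0,0,0],
    [0,2,0,0,0,0],
    [0,0,0,0,0,0]
  ]
}}

```text
time_s: 4.32
ee_pos: [0.5584, -0.0636, 0.2763]
eef_rot: [-1.571, 0.0, -1.64]
force: [0.4, -0.1, 0.5]
grip_width: 0.0007
```

{"op": "step_arm", "data": {
  "targets": [
    [0,1,0,0,0,0],
    [0,1,0,0,0,0],
    [0,1,0,0,0,0],
    [0,0,0,0,0,0]
  ]
}}

```text
time_s: 4.82
ee_pos: [0.5585, -0.0636, 0.2733]
eef_rot: [-1.571, 0.0, -1.64]
force: [-0.5, -0.5, -1.1]
grip_width: 0.0003
```

{"op": "step_arm", "data": {
  "targets": [
    [0,1,0,0,0,0],
    [0,0,0,0,0,0]
  ]
}}

```text
time_s: 5.08
ee_pos: [0.5585, -0.0636, 0.2724]
eef_rot: [-1.571, -0.0, -1.64]
force: [0.6, 0.3, -0.8]
grip_width: 0.0003
```

{"op": "step_arm", "data": {
  "targets": [
    [0,0.7,0,0,0,0],
    [0,0,0,0,0,0]
  ]
}}

```text
time_s: 5.32
ee_pos: [0.5585, -0.0636, 0.2717]
eef_rot: [-1.571, 0.0, -1.64]
force: [0.1, -0.2, 0.4]
grip_width: 0.0007
```

{"op": "step_arm", "data": {
  "targets": [
    [0,0.7,0,0,0,0],
    [0,0,0,0,0,0]
  ]
}}

```text
time_s: 5.58
ee_pos: [0.5585, -0.0636, 0.271]
eef_rot: [-1.571, 0.0, -1.64]
force: [0.2, 0.1, -0.0]
grip_width: 0.0003
```

```bash
python3 - <<'E'
from h import *
shot("scene","s1",(200,130,332,230),6)
E
```

```text
(no output)
```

View pics/s1.png

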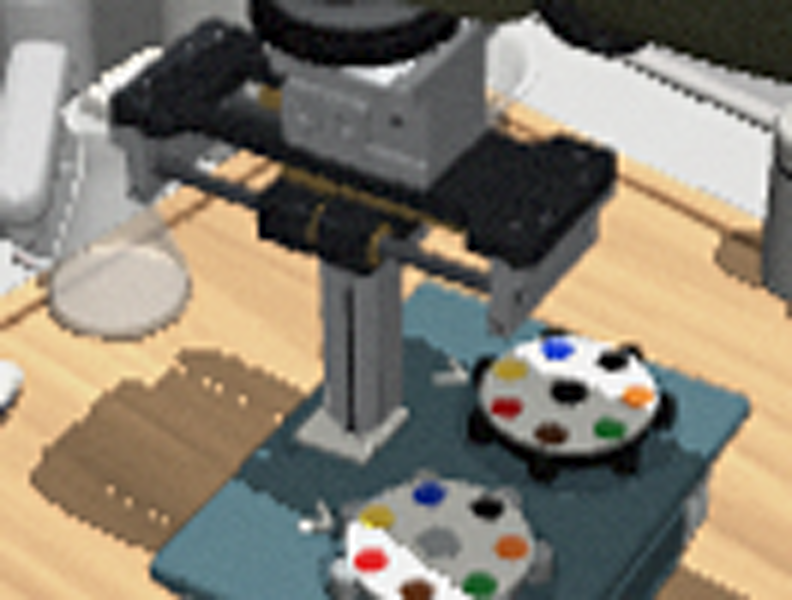

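The scene view shows the fingers standing on the flap at (350,430) with the flap lying near flat. There's no clear press force yet, so I press on in small steps.

{"op": "step_arm", "data": {
  "targets": [
    [0,0.7,0,0,0,0],
    [0,0,0,0,0,0]
  ]
}}

```text
time_s: 5.88
ee_pos: [0.5585, -0.0636, 0.2703]
eef_rot: [-1.571, 0.0, -1.64]
force: [-0.5, 0.2, 0.2]
grip_width: 0.0007
```

{"op": "step_arm", "data": {
  "targets": [
    [0,0.5,0,0,0,0],
    [0,0,0,0,0,0]
  ]
}}

```text
time_s: 6.12
ee_pos: [0.5585, -0.0636, 0.2699]
eef_rot: [-1.571, 0.0, -1.64]
force: [0.5, 0.2, 0.5]
grip_width: 0.0001
```

{"op": "step_arm", "data": {
  "targets": [
    [0,0.6,0,0,0,0],
    [0,0,0,0,0,0]
  ]
}}

```text
time_s: 6.38
ee_pos: [0.5585, -0.0636, 0.2698]
eef_rot: [-1.57, -0.0, -1.64]
force: [-2.2, -0.8, 4.9]
grip_width: 0.0003
```

{"op": "step_arm", "data": {
  "targets": [
    [0,0.6,0,0,0,0],
    [0,0,0,0,0,0]
  ]
}}

```text
time_s: 6.62
ee_pos: [0.5585, -0.0636, 0.2697]
eef_rot: [-1.57, -0.0, -1.64]
force: [-4.2, 0.9, 9.0]
grip_width: 0.0005
```

There is a hard stop at z=0.2698, with the force rising to 9 N. The flap is therefore on the lid, about 2 mm lower than the cameras said. I lift and look.

{"op": "step_arm", "data": {
  "targets": [
    [0,-2,0,0,0,0],
    [0,-10,0,0,0,0],
    [0,-30,0,0,0,0],
    [10,-30,-20,0,0,0],
    [20,0,-30,0,0,0],
    [0,0,0,0,0,0]
  ]
}}

```text
time_s: 7.38
ee_pos: [0.5056, -0.0908, 0.3419]
eef_rot: [-1.569, -0.0, -1.641]
force: [1.4, -0.2, -0.7]
grip_width: 0.0003
```

```bash
python3 - <<'E'
from h import *
W,o=wrist("w2");print(o["time_s"],o["ee_pos"],o["force"])
shot("scene","s2",(220,170,332,268),6)
cv2.imwrite("pics/w2z.png",cv2.resize(W["pixels"][110:210,230:340,::-1],None,fx=6,fy=6,interpolation=cv2.INTER_CUBIC))
E
```

```text
7.375 [ 0.50560845 -0.09081633  0.3419374 ] [ 1.40941451 -0.15441938 -0.72165363]
```

View pics/s2.png

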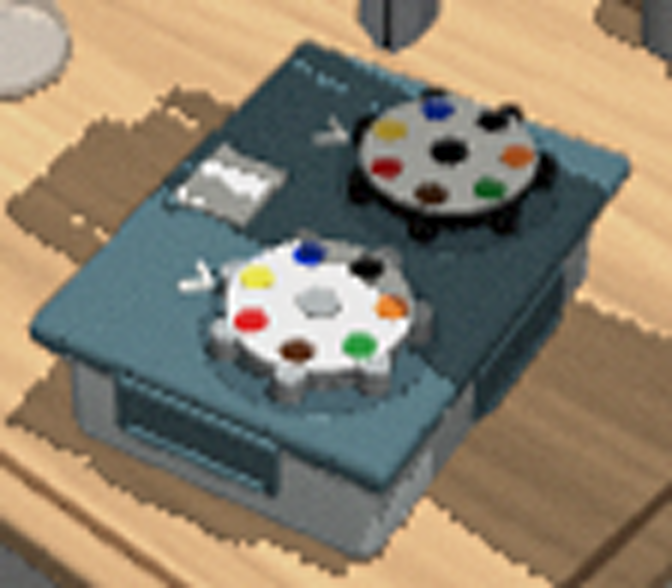

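View pics/w2.png

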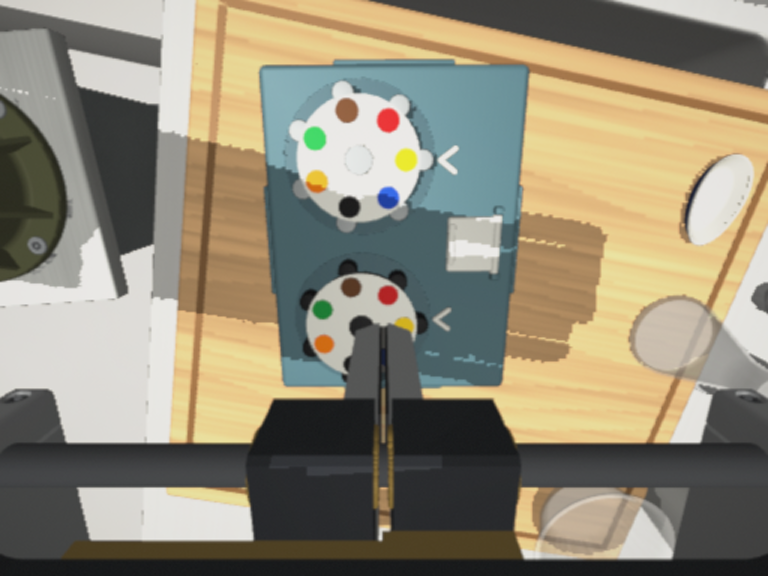

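The flap now lies flat and shut: (230,185) in the scene crop, (473,245) in the wrist view. The box and dials haven't moved. Next I go to the near side of the use-by dial, outside its lobes, and lower to dial height.

{"op": "step_arm", "data": {
  "targets": [
    [6,0,-27,0,0,0],
    [6,0,-27,0,0,0],
    [5,0,-26,0,0,0],
    [0,20,0,0,0,0],
    [0,20,0,0,0,0],
    [0,15,0,0,0,0],
    [0,10,0,0,0,0],
    [0,4,0,0,0,0],
    [0,3,0,0,0,0],
    [0,0,0,0,0,0]
  ]
}}

```text
time_s: 8.72
ee_pos: [0.4257, -0.1015, 0.2688]
eef_rot: [-1.57, -0.0, -1.64]
force: [-0.3, -0.3, -1.4]
grip_width: 0.0003
```

```bash
python3 - <<'E'
from h import *
W,o=wrist("w3");print(o["time_s"],o["ee_pos"],o["force"])
print('tip',proj(W,W["M"][:3,3])*1.5, 'face corners',[ (proj(W,(W["M"]@np.array([x,0,z,1]))[:3])*1.5).round(0) for x,z in ((-.008,.0125),(.008,.0125),(-.008,-.0125))])
E
```

```text
8.725 [ 0.42565471 -0.10153229  0.26883389] [-0.34881043 -0.28119632 -1.40772665]
tip [383.85685823 340.42111188] face corners [array([411., 324.]), array([410., 356.]), array([357., 324.])]
```

View pics/w3.png

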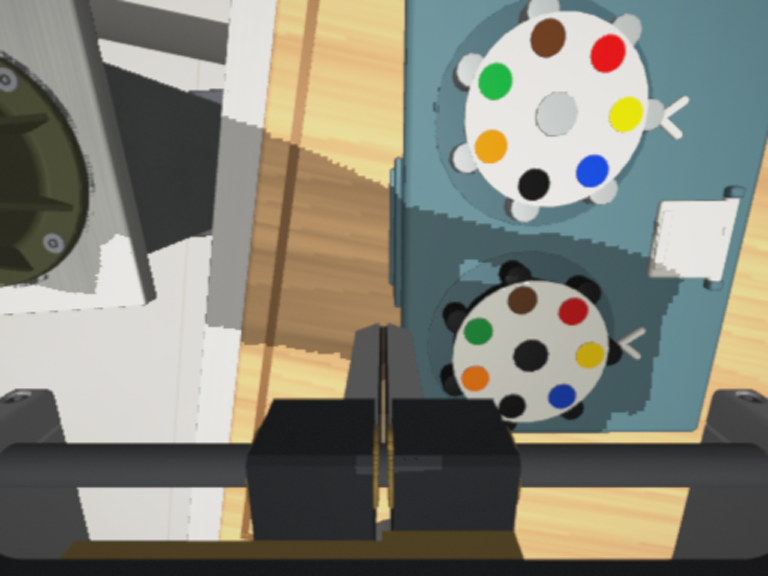

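```bash
cat >> h.py <<'E'
def wpose(W,split,z=.2783,roi=(260,0,512,300),names=('blue','yellow','red','green','orange')):
    d=dots(W,roi);pts=[]
    for n in names:
        for a,q in d[n][:2]: pts.append(('made' if q[1]<split else 'use',n,ray(W,q,z)))
    p,r=solve(pts);c=box2w(p,(-.02,-.05))
    M=W["M"];rel=(M[:3,:3].T@(np.r_[c,M[2,3]]-M[:3,3]))*1e3
    print('n',len(pts),[f"{a[0]}{n}" for a,n,_ in pts],'pose',p.round(4),'use',c.round(4),'rms',round(r,2),'days',(p[3:]/.8976).round(2),'dial in tool (x,z mm)',rel[[0,2]].round(1))
    return p
E
python3 - <<'E'
from h import *
W=pickle.load(open("w3.pkl","rb"));wpose(W,150);
E
```

```text
n 8 ['mblue', 'ublue', 'myellow', 'mred', 'ured', 'mgreen', 'ugreen', 'morange'] pose [ 0.5137 -0.0601 -0.0688  0.8954  7.1794] use [ 0.4903 -0.1087] rms 0.07 days [1. 8.] dial in tool (x,z mm) [ 2.6 65. ]
```

```bash
python3 - <<'E'
from h import *
W=pickle.load(open("w3.pkl","rb"))
S=shot("scene","s3",(250,140,350,230),7)
TT=shot("top","t3",(220,190,310,260),8)
M=W["M"]
cor=[(M@np.array([x,0,z,1]))[:3] for x,z in ((-.008,.0125),(.008,.0125),(.008,-.0125),(-.008,-.0125))]
for n,c,roi,k in (("w3c",W,(215,190,295,260),8),("s3c",S,(250,140,350,230),7),("t3c",TT,(220,190,310,260),8)):
    x0,y0,x1,y1=roi
    im=cv2.resize(c["pixels"][y0:y1,x0:x1,::-1],None,fx=k,fy=k,interpolation=cv2.INTER_CUBIC)
    pp=np.array([(proj(c,X)-[x0,y0]+.5)*k for X in cor]).round().astype(int)
    cv2.polylines(im,[pp.reshape(-1,1,2)],True,(0,0,255),1)
    cv2.imwrite(f"pics/{n}.png",im)
E
```

```text
(no output)
```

View pics/w3c.png

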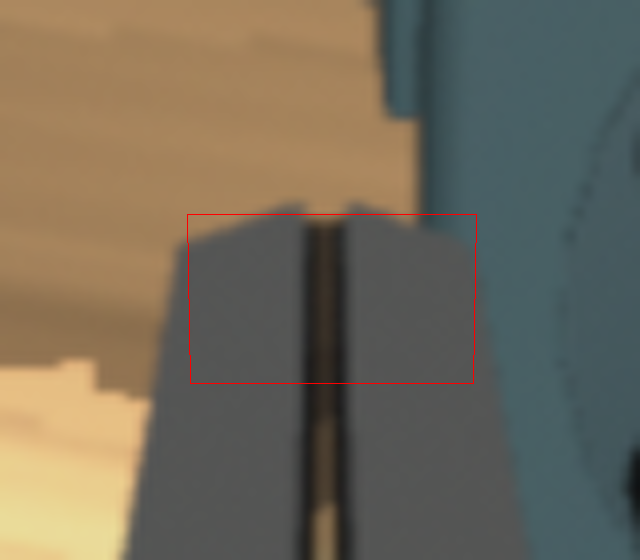

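View pics/s3c.png

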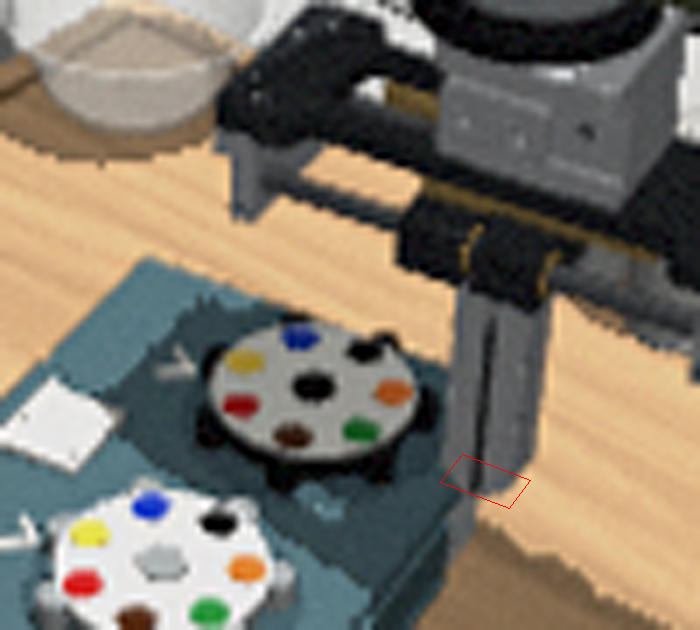

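View pics/t3c.png

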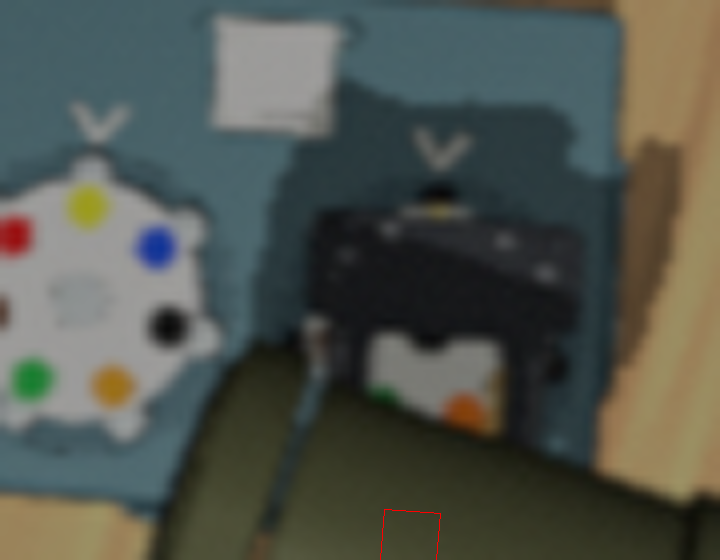

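The fingertip outline drawn in the wrist view matches the real finger to about 0.6 mm, and the finger's outer corners are bevelled. I therefore trust the wrist measurement: the dial axis lies 2.6 mm right and 65 mm ahead. I line up and enter the near valley.

{"op": "step_arm", "data": {
  "targets": [
    [2.2,0,0,0,0,0],
    [0,0,5,0,0,0],
    [0,0,5,0,0,0],
    [0,0,4,0,0,0],
    [0,0,3,0,0,0],
    [0,0,0,0,0,0]
  ]
}}

```text
time_s: 9.62
ee_pos: [0.4425, -0.1049, 0.2685]
eef_rot: [-1.571, 0.0, -1.64]
force: [-0.2, -0.1, -0.1]
grip_width: 0.0006
```

```bash
python3 - <<'E'
from h import *
W,o=wrist("w4");print(o["time_s"],o["ee_pos"],o["force"]);wpose(W,150)
cv2.imwrite("pics/w4z.png",cv2.resize(W["pixels"][150:270,200:360,::-1],None,fx=5,fy=5,interpolation=cv2.INTER_CUBIC))
E
```

```text
9.625 [ 0.44249758 -0.10486784  0.2685493 ] [-0.16352231 -0.13082306 -0.09196231]
n 8 ['mblue', 'ublue', 'myellow', 'mred', 'ured', 'mgreen', 'ugreen', 'morange'] pose [ 0.5137 -0.0602 -0.069   0.8949  0.8962] use [ 0.4903 -0.1087] rms 0.06 days [1. 1.] dial in tool (x,z mm) [ 0.5 47.9]
```

View pics/w4z.png

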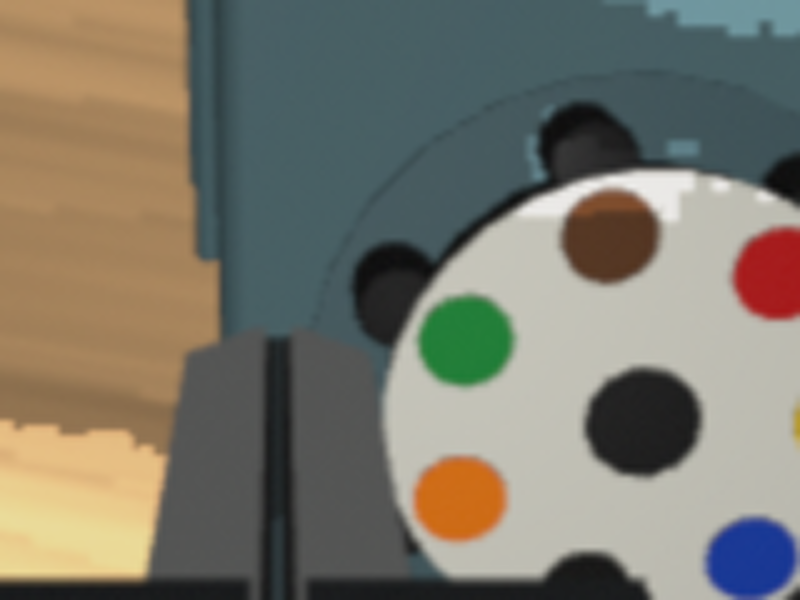

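The finger sits in the valley under the green lobe at (395,290), touching nothing. I now swing about the dial axis, with each row turning 5.2° clockwise.

{"op": "step_arm", "data": {
  "targets": [
    [-4.35,0,0.2,0,5.2,0],
    [-4.35,0,0.2,0,5.2,0],
    [-4.35,0,0.2,0,5.2,0],
    [-4.35,0,0.2,0,5.2,0]
  ]
}}

```text
time_s: 10.18
ee_pos: [0.4465, -0.0881, 0.2687]
eef_rot: [-1.571, -0.0, -2.006]
force: [-0.6, -1.6, -1.0]
grip_width: 0.0004
```

```bash
python3 - <<'E'
from h import *
W,o=wrist("w5");print(o["time_s"],o["ee_pos"],o["eef_rot"],o["force"])
E
```

```text
10.175 [ 0.44652279 -0.08805412  0.26865953] [-1.57087865e+00 -2.91288185e-04 -2.00608047e+00] [-0.57700724 -1.64309948 -1.010362  ]
```

View pics/w5.png

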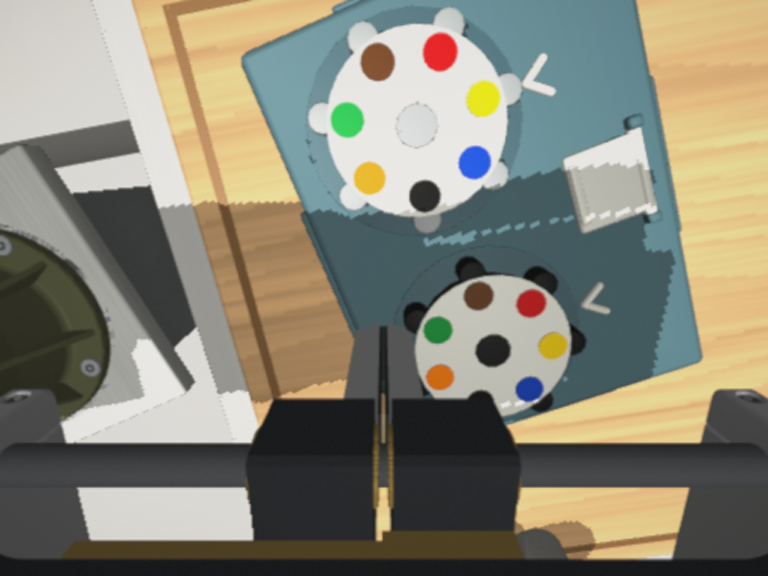

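The dial is turning with the finger, with yellow now past the pointer at (600,300), and the force is about 1.7 N. I finish the click.

{"op": "step_arm", "data": {
  "targets": [
    [-4.35,0,0.2,0,5.2,0],
    [-4.35,0,0.2,0,5.2,0],
    [-4.35,0,0.2,0,5.2,0],
    [-4.35,0,0.2,0,5.2,0],
    [-4.35,0,0.2,0,5.2,0],
    [-4.35,0,0.2,0,5.2,0],
    [0,0,0,0,0,0]
  ]
}}

```text
time_s: 11.1
ee_pos: [0.4634, -0.0684, 0.2686]
eef_rot: [-1.571, 0.0, -2.546]
force: [-1.1, -0.6, -0.9]
grip_width: 0.0006
```

```bash
python3 - <<'E'
from h import *
W,o=wrist("w6");print(o["time_s"],o["ee_pos"],o["eef_rot"],o["force"])
E
```

```text
11.1 [ 0.46340317 -0.06839075  0.26863429] [-1.57085257e+00  4.21031423e-06 -2.54555686e+00] [-1.14702982 -0.62819147 -0.94315799]
```

View pics/w6.png

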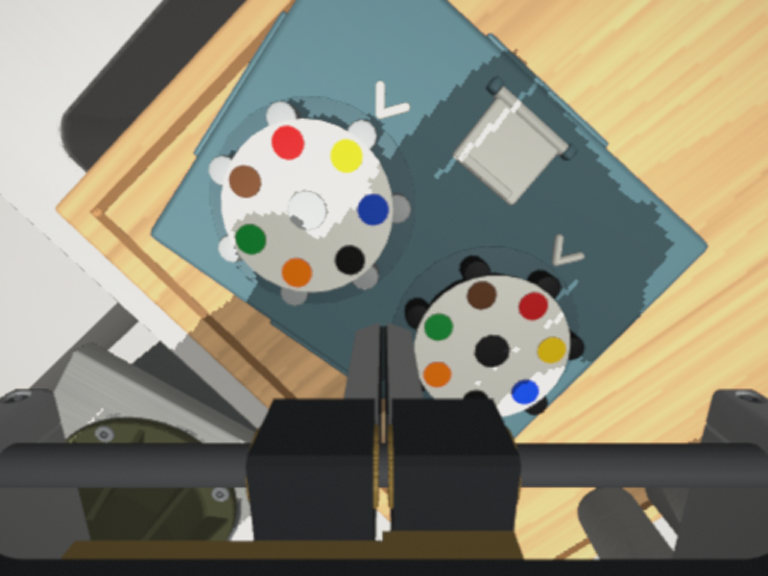

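Red is at the pointer (565,255) and the made-on dial still shows yellow. I back out radially and swing back outside the lobes.

{"op": "step_arm", "data": {
  "targets": [
    [0,0,-4,0,0,0],
    [0,0,-6,0,0,0],
    [0,0,-8,0,0,0],
    [11.9,0,1.1,0,-10.4,0],
    [11.9,0,1.1,0,-10.4,0],
    [11.9,0,1.1,0,-10.4,0],
    [11.9,0,1.1,0,-10.4,0],
    [11.9,0,1.1,0,-10.4,0],
    [0,0,0,0,0,0]
  ]
}}

```text
time_s: 12.28
ee_pos: [0.4243, -0.1037, 0.2687]
eef_rot: [-1.571, -0.0, -1.642]
force: [0.7, -0.4, -0.1]
grip_width: 0.0005
```

```bash
python3 - <<'E'
from h import *
W,o=wrist("w7");print(o["time_s"],o["ee_pos"],o["eef_rot"],o["force"]);wpose(W,150)
E
```

```text
12.275 [ 0.42427867 -0.10369107  0.26870079] [-1.57068558e+00 -1.48386978e-05 -1.64158827e+00] [ 0.72848762 -0.36400917 -0.08111101]
n 8 ['mblue', 'ublue', 'myellow', 'mred', 'ured', 'mgreen', 'ugreen', 'morange'] pose [ 0.5137 -0.0601 -0.0688  0.8955  1.7936] use [ 0.4903 -0.1087] rms 0.06 days [1. 2.] dial in tool (x,z mm) [ 0.3 66.2]
```

View pics/w7.png

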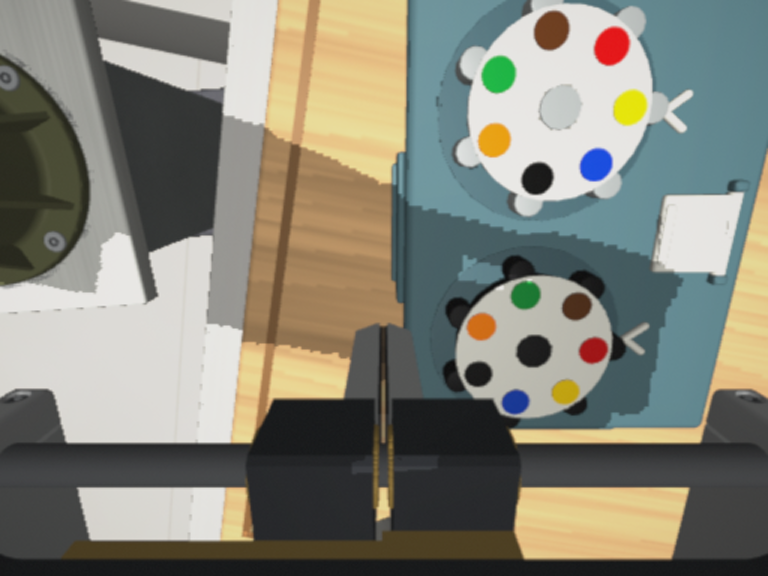

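The use-by dial reads day 2.00 (red), and the box pose is unchanged to 0.1 mm. Now the second click: advance 18 mm and swing the same way.

{"op": "step_arm", "data": {
  "targets": [
    [0,0,6,0,0,0],
    [0,0,5,0,0,0],
    [0,0,4,0,0,0],
    [0,0,3,0,0,0],
    [0,0,0,0,0,0]
  ]
}}

```text
time_s: 12.95
ee_pos: [0.4426, -0.1048, 0.2685]
eef_rot: [-1.571, 0.0, -1.64]
force: [0.3, -0.4, 0.4]
grip_width: 0.0
```

{"op": "step_arm", "data": {
  "targets": [
    [-4.35,0,0.2,0,5.2,0],
    [-4.35,0,0.2,0,5.2,0],
    [-4.35,0,0.2,0,5.2,0],
    [-4.35,0,0.2,0,5.2,0],
    [-4.35,0,0.2,0,5.2,0],
    [-4.35,0,0.2,0,5.2,0],
    [-4.35,0,0.2,0,5.2,0],
    [-4.35,0,0.2,0,5.2,0],
    [-4.35,0,0.2,0,5.2,0],
    [-4.35,0,0.2,0,5.2,0],
    [0,0,0,0,0,0]
  ]
}}

```text
time_s: 14.32
ee_pos: [0.4635, -0.0683, 0.2686]
eef_rot: [-1.571, -0.0, -2.547]
force: [-0.8, -0.4, 0.2]
grip_width: 0.0005
```

{"op": "step_arm", "data": {
  "targets": [
    [0,0,-4,0,0,0],
    [0,0,-6,0,0,0],
    [0,0,-8,0,0,0],
    [11.9,0,1.1,0,-10.4,0],
    [11.9,0,1.1,0,-10.4,0],
    [11.9,0,1.1,0,-10.4,0],
    [11.9,0,1.1,0,-10.4,0],
    [11.9,0,1.1,0,-10.4,0],
    [0,0,0,0,0,0]
  ]
}}

```text
time_s: 15.45
ee_pos: [0.4244, -0.1037, 0.2687]
eef_rot: [-1.571, -0.0, -1.642]
force: [0.1, 0.6, 0.6]
grip_width: 0.0001
```

```bash
python3 - <<'E'
from h import *
W,o=wrist("w8");print(o["time_s"],o["ee_pos"],o["eef_rot"],o["force"]);wpose(W,150)
E
```

```text
15.45 [ 0.4244014  -0.10369863  0.26870909] [-1.57065647e+00 -3.80830864e-05 -1.64158946e+00] [0.14285558 0.61451971 0.55519219]
n 9 ['mblue', 'ublue', 'myellow', 'mred', 'ured', 'mgreen', 'ugreen', 'morange', 'uorange'] pose [ 0.5138 -0.0595 -0.0669  0.899   2.7119] use [ 0.4905 -0.1081] rms 1.13 days [1.   3.02] dial in tool (x,z mm) [-0.3 66.3]
```

View pics/w8.png

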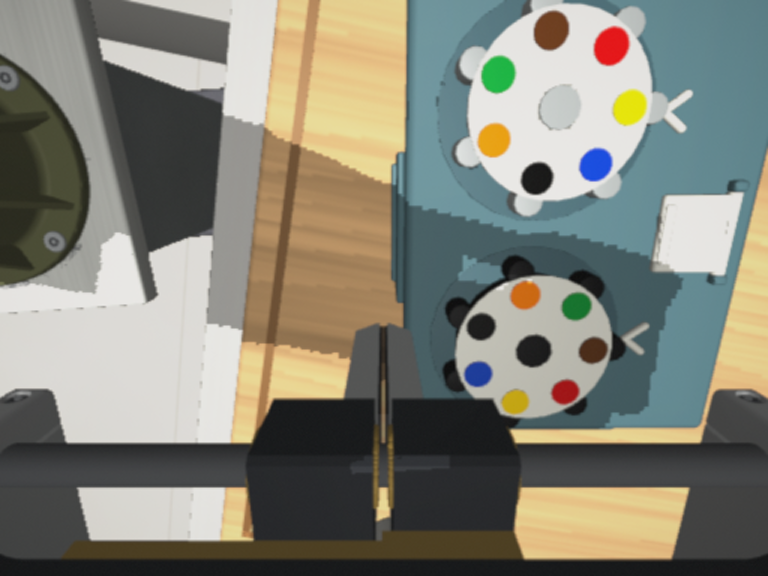

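Brown is now at the pointer (day 3). The higher rms comes from a poor orange-dot mask, as the box and made-on dial pixels are identical to before. Third click.

{"op": "step_arm", "data": {
  "targets": [
    [0,0,6,0,0,0],
    [0,0,5,0,0,0],
    [0,0,4,0,0,0],
    [0,0,3,0,0,0],
    [0,0,0,0,0,0]
  ]
}}

```text
time_s: 16.12
ee_pos: [0.4427, -0.1049, 0.2685]
eef_rot: [-1.571, 0.0, -1.64]
force: [-0.4, -0.4, 0.0]
grip_width: 0.0005
```

{"op": "step_arm", "data": {
  "targets": [
    [-4.35,0,0.2,0,5.2,0],
    [-4.35,0,0.2,0,5.2,0],
    [-4.35,0,0.2,0,5.2,0],
    [-4.35,0,0.2,0,5.2,0],
    [-4.35,0,0.2,0,5.2,0],
    [-4.35,0,0.2,0,5.2,0],
    [-4.35,0,0.2,0,5.2,0],
    [-4.35,0,0.2,0,5.2,0],
    [-4.35,0,0.2,0,5.2,0],
    [-4.35,0,0.2,0,5.2,0],
    [0,0,0,0,0,0]
  ]
}}

```text
time_s: 17.5
ee_pos: [0.4637, -0.0683, 0.2686]
eef_rot: [-1.571, -0.0, -2.547]
force: [-0.7, 0.3, 0.6]
grip_width: 0.0004
```

{"op": "step_arm", "data": {
  "targets": [
    [0,0,-4,0,0,0],
    [0,0,-6,0,0,0],
    [0,0,-8,0,0,0],
    [11.9,0,1.1,0,-10.4,0],
    [11.9,0,1.1,0,-10.4,0],
    [11.9,0,1.1,0,-10.4,0],
    [11.9,0,1.1,0,-10.4,0],
    [11.9,0,1.1,0,-10.4,0],
    [0,-30,-20,0,0,0],
    [0,-40,-20,0,0,0],
    [0,0,0,0,0,0]
  ]
}}

```text
time_s: 18.88
ee_pos: [0.3847, -0.1007, 0.3413]
eef_rot: [-1.565, -0.001, -1.64]
force: [0.7, -0.7, -0.3]
grip_width: 0.0005
```

```bash
python3 - <<'E'
from h import *
W,o=wrist("w9");print(o["time_s"],o["ee_pos"],o["eef_rot"],o["force"]);wpose(W,150,names=('blue','yellow','red','green'))
S=shot("scene","s9",(220,170,332,268),6)
S0=pickle.load(open("scene0.pkl","rb"))
a=dots(S0,(220,170,332,268));b=dots(S,(220,170,332,268))
for n in ('blue','yellow','red','green'): print(n,a[n][0][1].round(2),b[n][0][1].round(2))
E
```

```text
18.875 [ 0.38468013 -0.10074486  0.34132204] [-1.56548218e+00 -1.48838533e-03 -1.63974401e+00] [ 0.69555986 -0.70671482 -0.26758962]
n 7 ['mblue', 'ublue', 'myellow', 'mred', 'ured', 'mgreen', 'ugreen'] pose [ 0.5138 -0.0602 -0.0692  0.8938  3.588 ] use [ 0.4904 -0.1087] rms 0.07 days [1. 4.] dial in tool (x,z mm) [  0.6 106. ]
blue [271.   211.92] [270.97 211.91]
yellow [262.37 215.88] [262.37 215.86]
red [261.23 223.  ] [261.26 223.01]
green [279.45 227.16] [279.45 227.16]
```

View pics/w9.png

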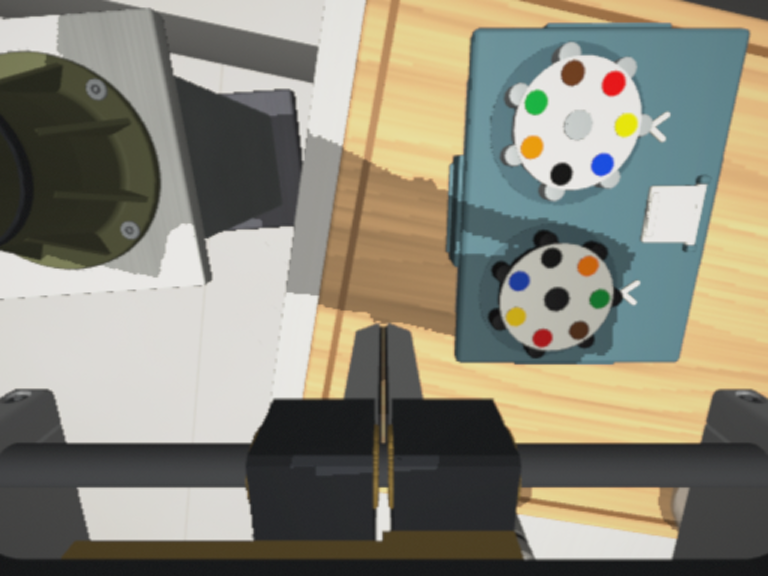

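View pics/s9.png

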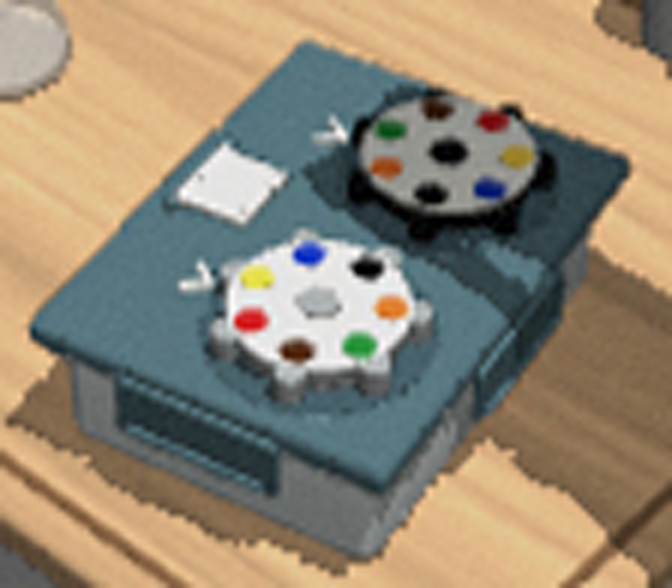

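Green is at the use-by pointer (605,298) and yellow at the made-on pointer. The flap is flat, the box hasn't moved, and the arm is clear of everything. I let the arm settle, then hand in.

{"op": "step_arm", "data": {
  "targets": [
    [0,-20,0,0,0,0],
    [0,0,0,0,0,0],
    [0,0,0,0,0,0]
  ]
}}

```text
time_s: 19.35
ee_pos: [0.3848, -0.1008, 0.3573]
eef_rot: [-1.573, 0.001, -1.64]
force: [0.1, 0.8, -0.4]
grip_width: -0.0001
```

```bash
python3 -c "
from station import job
print(job.hand_in())"
```

```text
the job is handed in; nothing more can be done
None
```

I pressed the vent flap shut first. Then I flicked the use-by dial three clicks clockwise with the closed fingertips, from yellow through red and brown to green. The made-on dial shows yellow, so green is three days after it. I handed the job in at about 19.4 s, with the arm clear of everything.

**Last checks:**
- **Use-by dial:** it reads day 4.00 (green) and the made-on dial 1.00 (yellow).
- **Flap:** it lies flat in both the wrist and scene views. It met a hard stop at about 9 N when pressed.
- **Box:** the box and the made-on dial did not move. Their dots in the scene view match the first picture to within 0.05 px.

**Disagreements:**
- **Worktop height:** the cameras put the worktop at z ≈ 0.18 m, not 0 as the text says. The hard stop under the flap bore the cameras out to about 2 mm.
- **Dial position:** the wrist and fixed cameras differed by 1–2 mm across the box. I used the wrist camera, after checking it against the visible fingertips.
- **One rough fit:** the dial fit after the second click was poor (1.1 mm) because the orange dot was badly masked. I left that dot out of the final fit, which came to 0.07 mm.

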